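# Unhook the hanger from the sinker weight

## Task

A water-bath sinker weight and its lifting hanger were left hooked together on the bench. Take the hanger by its flat grip, raise it a little until its arms are clear of the low pins, turn it about a quarter turn clockwise (seen from above) so that its arms come out from under the weight's two hooks, and lift it off. Then stand the hanger and the sinker weight upright in the divided white tray, one in each compartment, either way round, setting them down without dropping them and leaving the knobbed weight where it is.

Things in the scene. Friction and masses are not known exactly. Their poses are not given: they have to be found in the camera images.
- hanger_grip (a point): Centre of the flat grey grip (40 mm along its x, 12 mm thick along y, 34 mm high) on top of the steel hanger, loose, 140 g, 84 mm tall. 67 mm above the hanger's underside, z up. Below it a thin stem and a round foot 36 mm wide, on which it stands by itself; from the foot two 8 mm thick arms run out along x and -x, 88 mm from end to end, ends turned up to 17 mm.
- hanger_foot (a point): Centre of the hanger's underside. It starts resting on the sinker's top, 32 mm above the bench, arms under the sinker's hooks and beside its pins. Raised 7 mm it clears the pins, at 24 mm the arms meet the hooks: aim at 15. Raised so, turn it clockwise from above 40 to 110 degrees (aim at 75), then it lifts straight off; the other way, the hooks' posts stop it.
- sinker_mid (a point): Centre of the sinker's round body, 16 mm above its underside, z up. A loose metal disc 68 mm across, 32 mm high, 450 g; on top, at opposite sides 28 mm from the axis, two bent steel hooks (7 mm bar) reaching 71 mm above the underside, and two pins 7 mm high. Nothing sticks out beyond the disc, which can be gripped across at any yaw once the hanger is off.
- tray: White plastic tray, fixed to the bench, 144 mm (its x) by 284 mm (its y), walls 22 mm high and 4 mm thick, floor 4 mm thick; origin at the centre of its underside, z up. A wall across the middle (at y = 0) divides it into two equal compartments, each 136 mm square inside, centred 70 mm from the origin along its y and -y.
- knob_weight_mid (a point): Bystander: centre, half-way up, of a plain loose weight 52 mm across and 70 mm high with a knob on top and no hooks. Stands on the bench at the side of the sinker; to be left alone.
There are look-alikes about, which are no part of the job. Of the things like the part that bears hanger_grip, leave any that is green; of the rest the larger one is meant. What is shaped like the part that bears sinker_mid but orange is not meant.

How it is judged:
By the outcome, as a careful person would: the job done as asked, in the order asked, and still so for the second after the job is handed in, with the robot touching nothing.
It also fails if it takes over 61 s, if anything falls off the work surface, if the arm or the gripper's body presses on something with over 40 N, if the wrist force passes 120 N, or if a joint passes its speed limit or range.

## Robot

A 6-joint arm with a two-finger parallel gripper is mounted at the origin on a cart in front of the work surface, level with it; the furniture and walls round the work are solid. World frame = base frame: x ahead of the robot, y to its left, z up, the work surface at z = 0. Lengths are in m, angles in rad, forces in N, time in s.
With the tool pointing down it reaches from about 0.35 to 0.85 m from the base axis. Payload 8.1 kg.
Tool frame: the origin (TCP) lies on the centre line of the jaws, within the pads' length; the fingertips stand 17 mm ahead of it and the grasp point (between the pads) lies 2 mm behind it; z points along the fingers, y is the line along which they close (so a half turn about z gives the same grasp; the last joint's range is limited). The gripper opens to 93 mm and grips with 3 to 60 N. Pads are 15 mm wide; open, the fingers measure 128 mm over their backs; the gripper's body (75 mm by 188 mm) begins 65 mm behind the grasp point.
Start: joints at [-1.281, 0.13, 1.488, -0, 1.523, -0.085], TCP at [0.22, -0.558, 0.236] pointing down, gripper open.
Joint ranges: [-2.96, 2.96], [-0.89, 2.26], [0.02, 2.5], [-1.34, 4.48], [0, 2.73], [-2.66, 2.66]. Speed limits (rad/s): [2.39, 2.39, 2.79, 3.14, 3.14, 3.14].

## Interface

Orientations are given as a 3x3 rotation matrix whose columns are the frame's x, y, z axes.
In Python, from bench import bot gives the robot as it stands.
- The arm moves only by the tool move_arm, never from a script. Its argument "commands" is one flat list of numbers, 6 for each row, row after row: the shift along the tool's x, y, z in mm, then the turn, a rotation vector about the tool's x, y, z in rad. A call has 1 to 8 rows; each row shifts and turns the commanded pose from where the row before left it, along the tool's axes as they then stand; what a row does not reach is not made up. A row lasts 1/10 s, in which the tool goes at most 50 mm and 8.59 degrees, less where a joint would pass 70% of its speed; a pose out of reach is approached as far as the arm can. A call with a gripper value outside its range is refused whole. "fingers" is the closure, from -1 (fully open) to 1 (shut), so that 0 is half open, set as the call begins (left out, the last holds). The fingers move at their own pace and stop on an object; the grip force is fixed at half the most. Time passes only in rows, so rows that do not move let the fingers close. It gives the time, the measured TCP pose, the force, the opening and the grip force at its end, in the units of the state.
- bot.state(): the state, without advancing time (a new reading comes with each control period).
- bot.get_image(name): name is "scene" or "top" or "wrist"; returns the picture (384x512x3 uint8, blue, green, red); there is no depth.
- bot.camera_params(name): a dict with "mtx" (3x3 intrinsics, pixels), "eye" and "rotation" of the camera in the world. Camera axes: x right, y down, z forward; pixel columns grow to the right and rows downward; lengths in m; the calibration is good to about 2 mm. A picture is of the moment at which its call begins: read the wrist's pose just before it. camera_params takes no time and is no camera call; for the wrist camera it gives the pose at the moment of the call.
- bot.finish_job(): hands the job in; it is judged then, once.
The state is a dict: "clock": time; "qpos": joint angles; "qd": joint speeds; "tau": joint torques, N m; "position": TCP position; "ee_rot": TCP orientation; "force": force on the tool from outside, world axes, zero at the start; "ft_torque": the same for the moment, N m; "width": finger opening in m; "grip_force": force on a finger pad.
Only numpy, scipy, OpenCV 4.12 (cv2) and the standard library are available. Lean on these libraries where they do the work, as an engineer would, in place of code of your own. Each camera call takes 0.05 s, during which the arm holds its last target. There are 200 camera calls.

## Working session

There is one attempt and no reset: what is moved stays moved. The work goes in short steps, Python scripts to look and compute and a tool call to move; the robot and the scene stay as the last step left them, time stands still between calls to the robot, and variables do not carry over. Pictures are saved under pics/ and viewed, at most 11 in all, crops included, and the job is handed in when it is done.

Besides the shell and the picture viewer there is one more tool, called as name(argument=value, ...), one argument or row to a line, values as JSON. move_arm: Moves the arm, as the interface text tells. Its arguments: {"type":"object","properties":{"commands":{"type":"array"},"fingers":{"type":"number"}},"required":["commands"]}

```bash
mkdir -p pics
cat > h.py <<'E'
import numpy as np,cv2
from bench import bot
def ray(n,uv):
    c=bot.camera_params(n);K=np.array(c['mtx']);R=np.array(c['rotation']);e=np.array(c['eye'])
    return e,R@np.linalg.solve(K,[uv[0],uv[1],1.])
def at(n,uv,z):
    e,d=ray(n,uv);return e+d*(z-e[2])/d[2]
def proj(n,p):
    c=bot.camera_params(n);K=np.array(c['mtx']);R=np.array(c['rotation']);q=K@(R.T@(np.array(p)-c['eye']));return q[:2]/q[2]
E
python3 - <<'E'
from h import *
a=bot.get_image('scene');b=bot.get_image('top')
cv2.imwrite('pics/scene.png',a);cv2.imwrite('pics/top.png',b)
cv2.imwrite('pics/both.png',cv2.resize(a,(800,600)));cv2.imwrite('pics/top2.png',cv2.resize(b,(800,600)))
for n in('scene','top'):c=bot.camera_params(n);print(c)
E
```

```text
{'mtx': array([[469.62109806,   0.        , 251.2561885 ],
       [  0.        , 469.62109806, 190.70030153],
       [  0.        ,   0.        ,   1.        ]]), 'eye': array([0.01048119, 0.57189125, 0.88027712]), 'rotation': array([[-0.67076877, -0.51355353,  0.53510002],
       [-0.74158456,  0.45368335, -0.49418999],
       [ 0.01102704, -0.72830913, -0.68515999]])}
{'mtx': array([[346.61293491,   0.        , 255.49128579],
       [  0.        , 346.61293491, 192.62611576],
       [  0.        ,   0.        ,   1.        ]]), 'eye': array([ 0.55373032, -0.01266745,  0.92769827]), 'rotation': array([[ 0.01640734, -0.99540218,  0.09436786],
       [-0.99905238, -0.01251554,  0.04168576],
       [-0.04031303, -0.09496239, -0.99466427]])}
```

View pics/both.png

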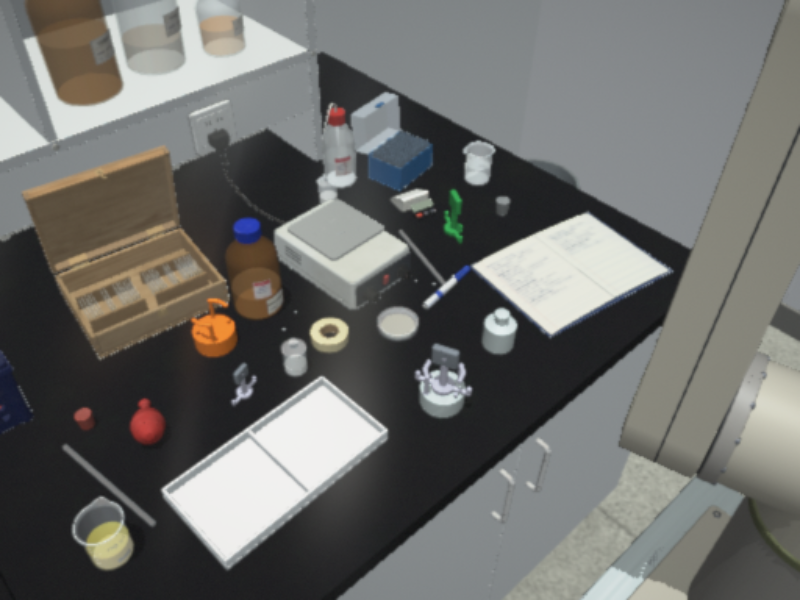

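View pics/top2.png

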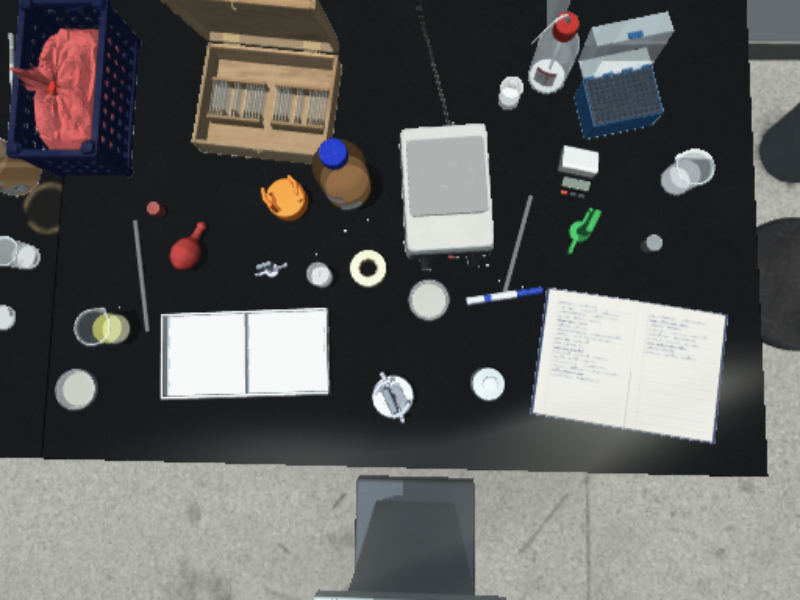

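Candidates in the scene view at 800 px are:
- Hangers: grey on the sinker (443,365), small grey (243,385) and green (454,215).
- Sinkers: grey (442,392) and orange (214,335).
- Knobbed weight: (500,332).

I choose the large grey hanger on the grey sinker, at (392,397) in the top view. Next I check it in a close crop.

Run:
```python
from h import *
a=cv2.imread('pics/scene.png');b=cv2.imread('pics/top.png')
A=cv2.resize(a[210:275,255:320],(400,400),interpolation=cv2.INTER_CUBIC)
B=cv2.resize(b[229:279,226:276],(400,400),interpolation=cv2.INTER_CUBIC)
cv2.imwrite('pics/crop.png',np.hstack([A,B]))
```

```text
(no output)
```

View pics/crop.png

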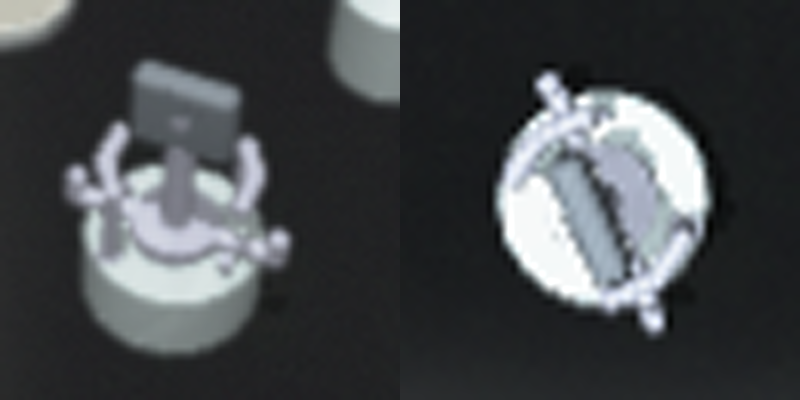

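The crop shows the hanger under the sinker's two hooks. In the right half, the grip top's ends are at about (563,160) and (617,278), and the arm ends at (547,83) and (654,322).

Run:
```python
from h import *
B=lambda u,v:(226+(u-400)/8-.5,229+v/8-.5)
A=lambda u,v:(255+u*65/400-.5,210+v*65/400-.5)
for n,p,z in [('grip',[(563,160),(617,278)],.116),('arms',[(547,83),(654,322)],.045),('disc',[(605,197)]*2,.032)]:
    q=[at('top',B(*x),z) for x in p];d=q[1]-q[0];print(n,np.mean(q,0).round(4),np.linalg.norm(d).round(4),np.degrees(np.arctan2(d[1],d[0])).round(1))
q=[at('scene',A(*x),z) for x,z in[((145,70),.116),((232,98),.116),((75,185),.047),((278,247),.047)]]
for i in(0,2):d=q[i+1]-q[i];print(np.mean(q[i:i+2],0).round(4),np.linalg.norm(d).round(4),np.degrees(np.arctan2(d[1],d[0])).round(1))
# tray inner corners, outer, rim z .022
for u in [(161,315),(328,309),(329,397),(162,398)]:print(at('top',np.array(u)*.64,.022).round(4))
print('knob',at('top',np.array((488,384))*.64,.07).round(3))
s=bot.state();print(s['position'],s['ee_rot'],s['qpos'],s['width'],s['clock'])
```

```text
grip [0.4835 0.0334 0.116 ] 0.0372 -154.0
arms [0.4827 0.0343 0.045 ] 0.0816 -154.6
disc [0.4832 0.0335 0.032 ] 0.0 0.0
[0.48   0.0348 0.116 ] 0.0334 -155.7
[0.478  0.0377 0.047 ] 0.0804 -153.7
[0.6105 0.4319 0.022 ]
[0.6245 0.1453 0.022 ]
[0.4779 0.1394 0.022 ]
[0.4707 0.422  0.022 ]
knob [ 0.507 -0.117  0.07 ]
[ 0.21954631 -0.5578867   0.2347063 ] [[ 9.30576657e-01  3.66096826e-01 -4.46051576e-04]
 [ 3.66097063e-01 -9.30575343e-01  1.57186345e-03]
 [ 1.60369623e-04 -1.62603761e-03 -9.99998665e-01]] [-1.28139501e+00  1.31097205e-01  1.48913234e+00  2.10976320e-05
  1.52299690e+00 -8.54112849e-02] 0.09288716485786565 0.1
```

move_arm(
  commands=[33,-32.4,0,0,0,0,33,-32.4,0,0,0,0,33,-32.4,0,0,0,0,33,-32.4,0,0,0,0,33,-32.4,0,0,0,0,33,-32.4,0,0,0,0,33,-32.4,0,0,0,0],
)

```text
clock: 0.8
position: [0.3518, -0.2608, 0.2353]
ee_rot: [[0.931, 0.366, -0.0], [0.366, -0.931, 0.0], [0.0, -0.0, -1.0]]
force: [1.0, 0.0, -0.4]
width: 0.0933
grip_force: 0.0
```

move_arm(
  commands=[33,-32.4,0,0,0,0,33,-32.4,0,0,0,0,33,-32.4,0,0,0,0,33,-32.4,0,0,0,0,33,-32.4,0,0,0,0,33,-32.4,0,0,0,0,33,-32.4,0,0,0,-0.07,0,0,0,0,0,0],
)

```text
clock: 1.6
position: [0.4843, 0.0377, 0.235]
ee_rot: [[0.899, 0.437, -0.001], [0.437, -0.899, 0.002], [0.0, -0.002, -1.0]]
force: [0.1, -1.6, -0.6]
width: 0.093
grip_force: 0.0
```

```bash
cat >> h.py <<'E'
def go(t,yaw=None):
    s=bot.state();R=np.array(s['ee_rot']);d=R.T@(np.array(t)-s['position'])*1000
    y=np.degrees(np.arctan2(R[1,0],R[0,0]));print('pos',np.round(s['position'],4),'yaw',y.round(2),'clk',s['clock'],'w',s['width'],'F',np.round(s['force'],1),'q6',s['qpos'][5])
    print('tool delta mm',d.round(1),'rz',None if yaw is None else np.radians(y-yaw).round(4), 'tilt',R[:,2].round(4))
E
python3 - <<'E'
from h import *
go([.483,.0338,.102],25.5)
a=bot.get_image('wrist');c=bot.camera_params('wrist');print(c)
cv2.imwrite('pics/w1.png',a);cv2.imwrite('pics/w1v.png',cv2.resize(a,(800,600)))
E
```

```text
pos [0.4843 0.0377 0.235 ] yaw 25.93 clk 1.6 w 0.09301243870436306 F [ 0.1 -1.6 -0.6] q6 1.0889046533300728
tool delta mm [ -2.9   3.2 133. ] rz 0.0075 tilt [-5.0e-04  1.8e-03 -1.0e+00]
{'mtx': array([[280.91413605,   0.        , 264.41259766],
       [  0.        , 280.91413605, 191.46498047],
       [  0.        ,   0.        ,   1.        ]]), 'eye': array([0.55444575, 0.06919217, 0.38474996]), 'rotation': array([[ 0.43627402, -0.86316379, -0.25419135],
       [-0.89981292, -0.41891123, -0.12186096],
       [-0.00129764,  0.28188943, -0.95944602]])}
```

View pics/w1v.png

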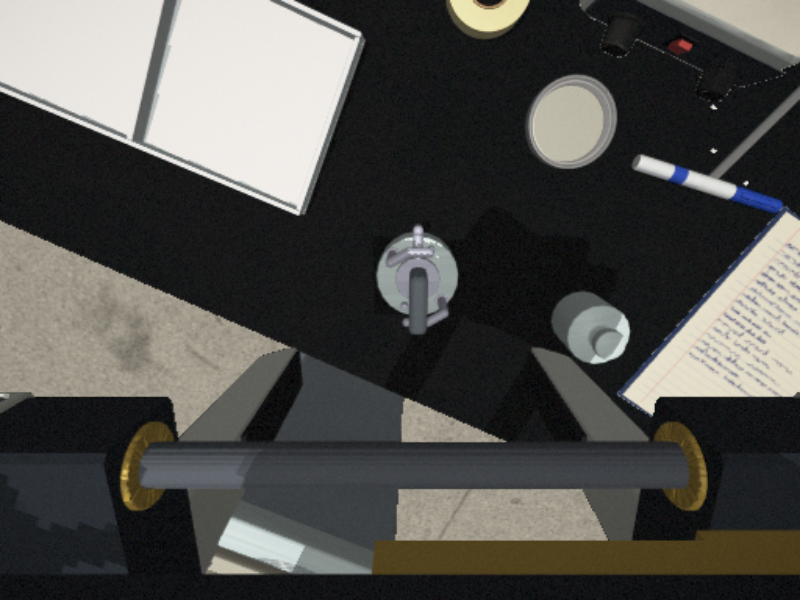

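The wrist view shows the grip as a vertical bar from (418,268) to (418,333), in line with tool x, with the sinker disc around (418,275).

Run:
```python
from h import *
f=lambda u,v:(u*.64-.2,v*.64-.2)
for p,z in [((418,270),.116),((417,300),.1),((418,328),.095),((418.5,228),.048),((417,275),.032)]:print(at('wrist',f(*p),z).round(4))
print(proj('wrist',[.483,.0338,.116])/.64)
R=np.array(bot.state()['ee_rot']);P=bot.state()['position']
print([ (R.T@(at('wrist',f(*p),z)-P)*1000).round(1) for p,z in [((418,270),.116),((417,300),.1),((418.5,228),.048),((417,275),.032)]])
```

```text
[0.5018 0.0409 0.116 ]
[0.4797 0.0307 0.1   ]
[0.4603 0.0204 0.095 ]
[0.5181 0.0478 0.048 ]
[0.4812 0.0309 0.032 ]
[414.74984481 300.31924266]
[array([ 18.9,   3.1, 119. ]), array([ -5.4,   2.7, 135. ]), array([ 36.6,   4. , 186.9]), array([ -3.9,   3.2, 203. ])]
```

move_arm(
  commands=[-2.5,3.2,0,0,0,0,0,0,30,0,0,0,0,0,30,0,0,0,0,0,30,0,0,0,0,0,25,0,0,0,0,0,18,0,0,0,0,0,0,0,0,0,0,0,0,0,0,0],
  fingers=0,
)

```text
clock: 2.45
position: [0.4823, 0.0276, 0.103]
ee_rot: [[0.904, 0.428, -0.001], [0.428, -0.904, -0.0], [-0.001, -0.0, -1.0]]
force: [0.6, -0.6, 0.5]
width: 0.0463
grip_force: 0.0
```

move_arm(
  commands=[0,0,0,0,0,0,0,0,0,0,0,0,0,0,0,0,0,0,0,0,0,0,0,0,0,0,0,0,0,0,0,0,0,0,0,0,0,0,0,0,0,0,0,0,0,0,0,0],
  fingers=1,
)

```text
clock: 3.25
position: [0.4827, 0.0291, 0.1028]
ee_rot: [[0.903, 0.43, 0.0], [0.43, -0.903, 0.0], [0.0, -0.0, -1.0]]
force: [-0.2, 0.8, 1.3]
width: 0.0118
grip_force: 30.0
```

Run:
```python
from h import *
print(bot.state()['grip_force'])
go([.483,.0338,.102],25.5)
a=bot.get_image('scene')
cv2.imwrite('pics/s2.png',cv2.resize(a[190:280,230:350],(800,600),interpolation=cv2.INTER_CUBIC))
```

```text
29.97393250465393
pos [0.4827 0.0291 0.1028] yaw 25.49 clk 3.25 w 0.011830245426317838 F [-0.2  0.8  1.3] q6 1.0797784489175215
tool delta mm [ 2.3 -4.2  0.8] rz -0.0001 tilt [ 1.e-04  1.e-04 -1.e+00]
```

View pics/s2.png

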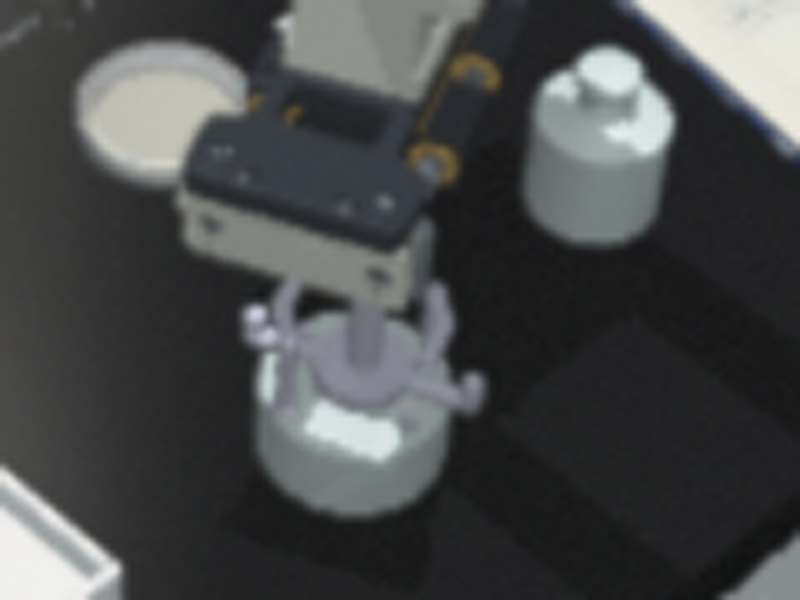

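The gripper holds the grip at a width of 11.8 mm and 30 N. The hanger foot is at (365,365) and its arms are still under the hooks, so I raise it 15 mm.

move_arm(
  commands=[0,0,-4,0,0,0,0,0,-4,0,0,0,0,0,-4,0,0,0,0,0,-3,0,0,0,0,0,0,0,0,0,0,0,0,0,0,0],
)

```text
clock: 3.9
position: [0.4827, 0.0289, 0.1177]
ee_rot: [[0.903, 0.43, 0.0], [0.43, -0.903, 0.0], [0.0, 0.0, -1.0]]
force: [-0.1, -0.8, -1.8]
width: 0.0117
grip_force: 30.0
```

move_arm(
  commands=[0,0,0,0,0,0.05,0,0,0,0,0,0.08,0,0,0,0,0,0.08,0,0,0,0,0,0.08,0,0,0,0,0,0.08,0,0,0,0,0,0.08,0,0,0,0,0,0.08,0,0,0,0,0,0],
)

```text
clock: 4.7
position: [0.4825, 0.0289, 0.1174]
ee_rot: [[0.996, -0.086, -0.0], [-0.086, -0.996, 0.0], [-0.0, 0.0, -1.0]]
force: [0.0, -0.2, -0.6]
width: 0.0114
grip_force: 30.0
```

move_arm(
  commands=[0,0,0,0,0,0.1,0,0,0,0,0,0.13,0,0,0,0,0,0.13,0,0,0,0,0,0.13,0,0,0,0,0,0.13,0,0,0,0,0,0.13,0,0,0,0,0,0.03,0,0,0,0,0,0],
)

```text
clock: 5.5
position: [0.4826, 0.0289, 0.1175]
ee_rot: [[0.65, -0.76, -0.0], [-0.76, -0.65, 0.0], [-0.0, 0.0, -1.0]]
force: [-0.0, -0.5, -0.9]
width: 0.0117
grip_force: 30.0
```

Run:
```python
from h import *
go([.483,.0338,.102],-49.5)
a=bot.get_image('scene')
cv2.imwrite('pics/s3.png',cv2.resize(a[190:280,230:350],(800,600),interpolation=cv2.INTER_CUBIC))
```

```text
pos [0.4826 0.0289 0.1175] yaw -49.47 clk 5.5 w 0.0117382645280305 F [-0.  -0.5 -0.9] q6 2.3878993791142507
tool delta mm [-3.4 -3.5 15.5] rz 0.0006 tilt [-2.e-04  0.e+00 -1.e+00]
```

View pics/s3.png

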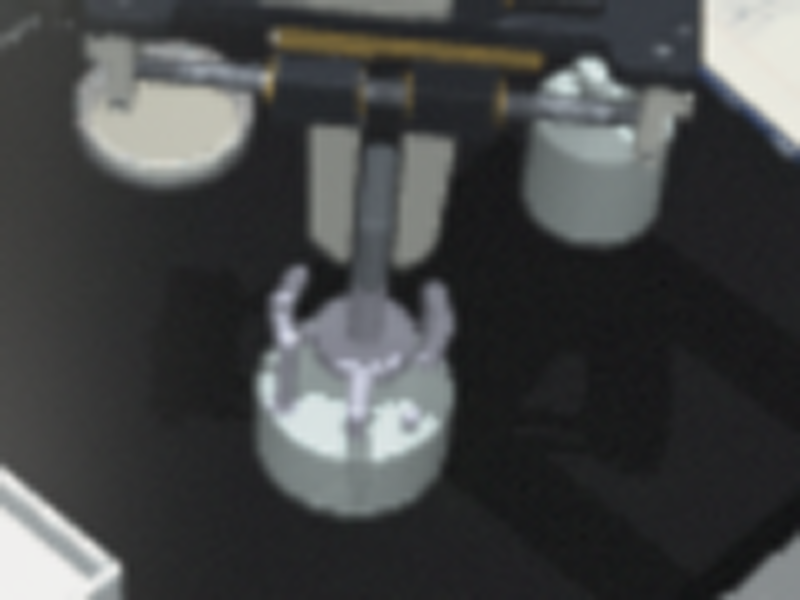

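The arms have swung clear, with one now pointing toward the camera at (358,395) between the hooks at (285,300) and (435,310). Next I lift straight up, then turn back in the air.

move_arm(
  commands=[0,0,-5,0,0,0,0,0,-12,0,0,0,0,0,-18,0,0,0,0,0,-20,0,0,0,0,0,-20,0,0,0,0,0,-20,0,0,-0.05,0,0,-5,0,0,-0.12,0,0,0,0,0,-0.14],
)

```text
clock: 6.35
position: [0.4839, 0.0289, 0.2207]
ee_rot: [[0.853, -0.522, 0.004], [-0.522, -0.853, -0.0], [0.004, -0.002, -1.0]]
force: [0.3, 0.3, -1.3]
width: 0.0117
grip_force: 30.0
```

move_arm(
  commands=[0,0,0,0,0,-0.14,0,0,0,0,0,-0.14,0,0,0,0,0,-0.14,0,0,0,0,0,-0.14,0,0,0,0,0,-0.14,0,0,0,0,0,-0.14,0,0,0,0,0,-0.1,0,0,0,0,0,-0.05],
)

```text
clock: 7.15
position: [0.4829, 0.0289, 0.2189]
ee_rot: [[0.905, 0.426, 0.001], [0.426, -0.905, -0.0], [0.001, 0.001, -1.0]]
force: [0.1, -1.1, -1.3]
width: 0.0118
grip_force: 30.0
```

Run:
```python
from h import *
print(bot.state()['grip_force'])
go([.543,.355,.2],25.5)
```

```text
29.971405863761902
pos [0.4829 0.0289 0.2189] yaw 25.2 clk 7.15 w 0.011844451734013937 F [ 0.1 -1.1 -1.3] q6 1.084793984335832
tool delta mm [ 193.1 -269.5   19. ] rz -0.0053 tilt [ 0.0013 -0.     -1.    ]
```

move_arm(
  commands=[12,-17,0,0,0,0,28,-39,0,0,0,0,28,-39,0,0,0,0,28,-39,0,0,0,0,28,-39,0,0,0,0,28,-39,0,0,0,0,25,-35,0,0,0,0,16,-22.5,0,0,0,0],
)

```text
clock: 7.95
position: [0.5441, 0.3579, 0.2187]
ee_rot: [[0.906, 0.424, 0.001], [0.424, -0.906, 0.001], [0.001, -0.001, -1.0]]
force: [-0.8, -1.1, -1.4]
width: 0.0121
grip_force: 30.0
```

move_arm(
  commands=[0,0,0,0,0,0,0,0,20,0,0,0,0,0,30,0,0,0,0,0,30,0,0,0,0,0,20,0,0,0,0,0,15,0,0,0,0,0,10,0,0,0,0,0,0,0,0,0],
)

```text
clock: 8.75
position: [0.5437, 0.354, 0.0917]
ee_rot: [[0.907, 0.421, -0.001], [0.421, -0.907, -0.001], [-0.002, 0.0, -1.0]]
force: [-1.2, -0.3, -0.8]
width: 0.0117
grip_force: 30.0
```

Run:
```python
from h import *
go([.543,.355,.0755],25.5)
a=bot.get_image('scene')
cv2.imwrite('pics/s4.png',cv2.resize(a[200:360,90:303],(800,600),interpolation=cv2.INTER_CUBIC))
```

```text
pos [0.5437 0.354  0.0917] yaw 24.91 clk 8.75 w 0.011691943818389464 F [-1.2 -0.3 -0.8] q6 1.6342851362872561
tool delta mm [-0.2 -1.2 16.2] rz -0.0104 tilt [-1.5e-03 -9.0e-04 -1.0e+00]
```

View pics/s4.png

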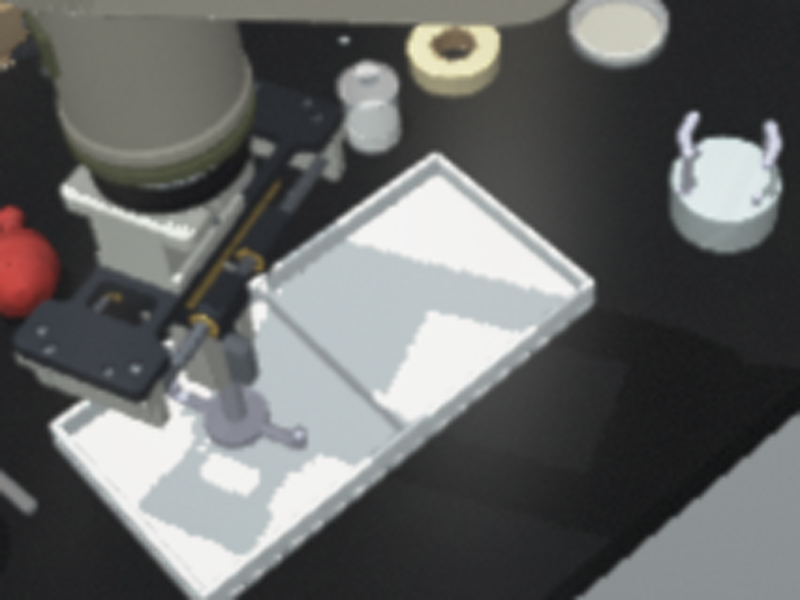

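The hanger hangs upright over the far compartment, foot at (235,418) and inside the walls. The sinker stands alone at (722,195). I lower gently, checking for contact.

move_arm(
  commands=[0,0,6,0,0,0,0,0,5,0,0,0,0,0,3,0,0,0,0,0,1,0,0,0,0,0,0,0,0,0,0,0,0,0,0,0],
)

```text
clock: 9.4
position: [0.5443, 0.3547, 0.0778]
ee_rot: [[0.907, 0.421, 0.0], [0.421, -0.907, 0.0], [0.0, 0.0, -1.0]]
force: [0.2, 0.1, -1.0]
width: 0.0121
grip_force: 30.0
```

move_arm(
  commands=[0,0,1,0,0,0,0,0,0,0,0,0,0,0,0,0,0,0],
)

```text
clock: 9.7
position: [0.5442, 0.3547, 0.0767]
ee_rot: [[0.907, 0.421, 0.0], [0.421, -0.907, 0.0], [0.0, -0.0, -1.0]]
force: [0.6, 0.1, -1.6]
width: 0.0121
grip_force: 30.0
```

move_arm(
  commands=[0,0,1,0,0,0,0,0,0,0,0,0,0,0,0,0,0,0],
)

```text
clock: 10.0
position: [0.5441, 0.3546, 0.0756]
ee_rot: [[0.907, 0.421, -0.0], [0.421, -0.907, -0.0], [-0.0, 0.0, -1.0]]
force: [0.3, -0.7, -0.4]
width: 0.0118
grip_force: 30.0
```

move_arm(
  commands=[0,0,0.7,0,0,0,0,0,0,0,0,0,0,0,0,0,0,0],
)

```text
clock: 10.3
position: [0.5442, 0.3546, 0.0749]
ee_rot: [[0.907, 0.421, -0.0], [0.421, -0.907, -0.0], [-0.0, -0.0, -1.0]]
force: [0.8, -0.2, -1.9]
width: 0.0119
grip_force: 30.0
```

move_arm(
  commands=[0,0,0.7,0,0,0,0,0,0,0,0,0,0,0,0,0,0,0],
)

```text
clock: 10.6
position: [0.5443, 0.3547, 0.0748]
ee_rot: [[0.907, 0.421, 0.0], [0.421, -0.907, 0.0], [0.0, -0.0, -1.0]]
force: [-2.1, -1.0, 5.7]
width: 0.0119
grip_force: 30.0
```

move_arm(
  commands=[0,0,0.7,0,0,0,0,0,0,0,0,0,0,0,0,0,0,0],
)

```text
clock: 10.9
position: [0.5445, 0.3548, 0.0747]
ee_rot: [[0.907, 0.421, 0.001], [0.421, -0.907, 0.0], [0.001, 0.0, -1.0]]
force: [-2.8, -2.7, 9.8]
width: 0.0121
grip_force: 30.0
```

The foot is on the floor. I ease off 1 mm, release and retreat.

move_arm(
  commands=[0,0,-1,0,0,0,0,0,0,0,0,0],
)

```text
clock: 11.1
position: [0.5444, 0.3547, 0.0748]
ee_rot: [[0.907, 0.421, 0.0], [0.421, -0.907, 0.0], [0.0, -0.0, -1.0]]
force: [-1.0, -0.3, 4.1]
width: 0.0117
grip_force: 30.0
```

move_arm(
  commands=[0,0,0,0,0,0,0,0,0,0,0,0,0,0,0,0,0,0,0,0,0,0,0,0,0,0,-10,0,0,0,0,0,-25,0,0,0,0,0,-35,0,0,0,0,0,-35,0,0,0],
  fingers=0,
)

```text
clock: 11.9
position: [0.5438, 0.3545, 0.1809]
ee_rot: [[0.907, 0.421, -0.001], [0.421, -0.907, -0.0], [-0.001, 0.0, -1.0]]
force: [1.0, 1.3, 0.5]
width: 0.0466
grip_force: 0.0
```

Run:
```python
from h import *
go([.4825,.031,.2],25)
a=bot.get_image('scene');b=bot.get_image('top')
cv2.imwrite('pics/s5.png',np.hstack([cv2.resize(a[200:360,90:330],(450,300),interpolation=cv2.INTER_CUBIC),cv2.resize(b[225:285,222:292],(350,300),interpolation=cv2.INTER_CUBIC)]))
```

```text
pos [0.5438 0.3545 0.1809] yaw 24.91 clk 11.9 w 0.04662705586952677 F [1.  1.3 0.5] q6 1.6347002958282095
tool delta mm [-191.9  267.6  -18.9] rz -0.0016 tilt [-6.e-04 -3.e-04 -1.e+00]
```

View pics/s5.png

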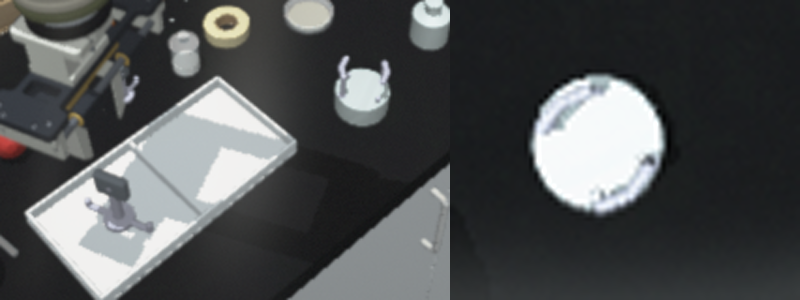

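The hanger stands in the far compartment at (115,215). The sinker disc's centre is at (599,143) in the right half of the picture. Next I move above the sinker.

Run:
```python
from h import *
b=bot.get_image('top')
m=(b[225:285,222:292].min(2)>70).astype(np.uint8);c=max(cv2.findContours(m,0,1)[0],key=cv2.contourArea)
(u,v),r=cv2.minEnclosingCircle(c);print(u+222,v+225,r)
M=cv2.moments(m,True);p=[M['m10']/M['m00']+222,M['m01']/M['m00']+225]
print(at('top',(u+222,v+225),.032),at('top',p,.032))
```

```text
251.5 253.5 13.729630470275879
[0.48227974 0.03251444 0.032     ] [0.48255857 0.03364359 0.032     ]
```

move_arm(
  commands=[-12,16,0,0,0,0,-27,38,0,0,0,0,-27,38,0,0,0,0,-27,38,0,0,0,0,-27,38,0,0,0,0,-27,38,0,0,0,0,-27,38,0,0,0,0,-18,23.6,0,0,0,0],
  fingers=-1,
)

```text
clock: 12.85
position: [0.4814, 0.0285, 0.1787]
ee_rot: [[0.908, 0.42, -0.001], [0.42, -0.908, -0.001], [-0.002, -0.0, -1.0]]
force: [0.3, 1.1, -0.3]
width: 0.0926
grip_force: 0.0
```

move_arm(
  commands=[0,0,0,0,0,-0.142,0,0,0,0,0,-0.142,0,0,0,0,0,-0.142,0,0,0,0,0,-0.142,0,0,0,0,0,-0.142,0,0,0,0,0,-0.142,0,0,0,0,0,-0.142,0,0,0,0,0,-0.142],
)

```text
clock: 13.65
position: [0.4821, 0.0311, 0.1786]
ee_rot: [[-0.006, 1.0, -0.002], [1.0, 0.006, 0.0], [0.0, -0.002, -1.0]]
force: [0.2, -0.7, -0.6]
width: 0.0935
grip_force: 0.0
```

move_arm(
  commands=[0,0,0,0,0,0,0,0,0,0,0,0,0,0,0,0,0,0],
)

```text
clock: 13.95
position: [0.4825, 0.0311, 0.1792]
ee_rot: [[0.003, 1.0, -0.001], [1.0, -0.003, 0.0], [0.0, -0.001, -1.0]]
force: [-0.1, 0.2, -0.2]
width: 0.0932
grip_force: 0.0
```

Run:
```python
from h import *
a=bot.get_image('wrist');cv2.imwrite('pics/w6.png',cv2.resize(a,(800,600)))
go([.4825,.031,.1],90)
```

```text
pos [0.4826 0.0311 0.1793] yaw 89.85 clk 14.0 w 0.09276088218415571 F [-0.4  0.4  0.5] q6 -0.039114559585640224
tool delta mm [-0.1 -0.1 79.3] rz -0.0027 tilt [-4.e-04  0.e+00 -1.e+00]
```

View pics/w6.png

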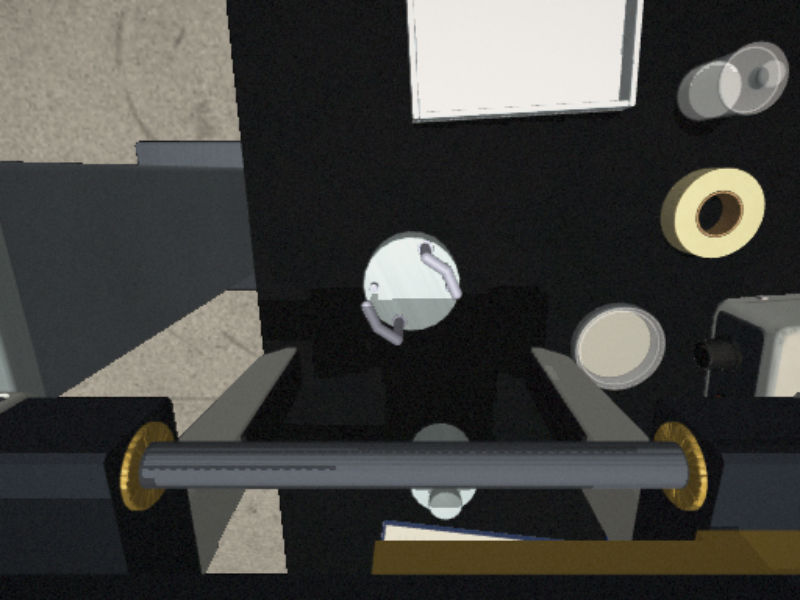

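The disc top is centred at (411,282) between the open fingers, with the knobbed weight well clear at (443,470).

Run:
```python
from h import *
p=at('wrist',(411.5*.64-.2,281*.64-.2),.032);print(p);go([p[0],p[1],.022])
```

```text
[0.48150898 0.03571486 0.032     ]
pos [0.4826 0.0311 0.1793] yaw 89.85 clk 14.0 w 0.09276088218415571 F [-0.4  0.4  0.5] q6 -0.039114559585640224
tool delta mm [  4.6  -1.1 157.3] rz None tilt [-4.e-04  0.e+00 -1.e+00]
```

move_arm(
  commands=[3,-0.5,10,0,0,0,0,0,30,0,0,0,0,0,30,0,0,0,0,0,30,0,0,0,0,0,25,0,0,0,0,0,20,0,0,0,0,0,10,0,0,0,0,0,2,0,0,0],
)

```text
clock: 14.8
position: [0.4809, 0.0342, 0.0209]
ee_rot: [[0.0, 1.0, -0.003], [1.0, -0.0, 0.0], [0.0, -0.003, -1.0]]
force: [0.8, -0.6, -0.4]
width: 0.093
grip_force: 0.0
```

move_arm(
  commands=[0,0,0,0,0,0,0,0,0,0,0,0,0,0,0,0,0,0,0,0,0,0,0,0,0,0,0,0,0,0,0,0,0,0,0,0],
  fingers=1,
)

```text
clock: 15.4
position: [0.4824, 0.0341, 0.0234]
ee_rot: [[0.0, 1.0, 0.0], [1.0, -0.0, -0.0], [-0.0, 0.0, -1.0]]
force: [-5.0, -0.5, 7.5]
width: 0.0678
grip_force: 30.0
```

move_arm(
  commands=[0,0,-5,0,0,0,0,0,-10,0,0,0,0,0,-20,0,0,0,0,0,-20,0,0,0,0,0,-20,0,0,0,0,0,-5,0,0,0,0,0,0,0,0,0,0,0,0,0,0,0],
)

```text
clock: 16.2
position: [0.4817, 0.0341, 0.1017]
ee_rot: [[-0.0, 1.0, -0.001], [1.0, 0.0, 0.0], [0.0, -0.001, -1.0]]
force: [-0.0, -0.2, -3.2]
width: 0.067
grip_force: 30.0
```

Run:
```python
from h import *
go([.5486,.215,.102],90)
```

```text
pos [0.4817 0.0341 0.1017] yaw 90.0 clk 16.2 w 0.06703202714694845 F [-0.  -0.2 -3.2] q6 -0.03556233832757723
tool delta mm [180.9  66.9  -0.3] rz 0.0 tilt [-1.e-03  1.e-04 -1.e+00]
```

move_arm(
  commands=[10,4,0,0,0,0,30,11,0,0,0,0,36,13,0,0,0,0,36,13,0,0,0,0,36,13,0,0,0,0,23,9,0,0,0,0,10,4,0,0,0,0,0,0,0,0,0,0],
)

```text
clock: 17.0
position: [0.5488, 0.2164, 0.1013]
ee_rot: [[-0.002, 1.0, -0.002], [1.0, 0.002, -0.0], [-0.0, -0.002, -1.0]]
force: [-0.3, -0.2, -3.8]
width: 0.0676
grip_force: 30.0
```

move_arm(
  commands=[0,0,0,0,0,0,0,0,15,0,0,0,0,0,20,0,0,0,0,0,15,0,0,0,0,0,5,0,0,0,0,0,0,0,0,0,0,0,0,0,0,0],
)

```text
clock: 17.7
position: [0.5497, 0.215, 0.048]
ee_rot: [[0.0, 1.0, 0.001], [1.0, -0.0, 0.0], [0.0, 0.001, -1.0]]
force: [0.3, 0.4, -3.8]
width: 0.0678
grip_force: 30.0
```

Run:
```python
from h import *
go([.5486,.215,.027],90)
a=bot.get_image('scene')
cv2.imwrite('pics/s7.png',cv2.resize(a[200:360,90:303],(800,600),interpolation=cv2.INTER_CUBIC))
```

```text
pos [0.5497 0.215  0.048 ] yaw 89.98 clk 17.7 w 0.06779387526139541 F [ 0.3  0.4 -3.8] q6 0.28627691219302126
tool delta mm [ 0.  -1.1 21. ] rz -0.0003 tilt [ 7.e-04  2.e-04 -1.e+00]
```

View pics/s7.png

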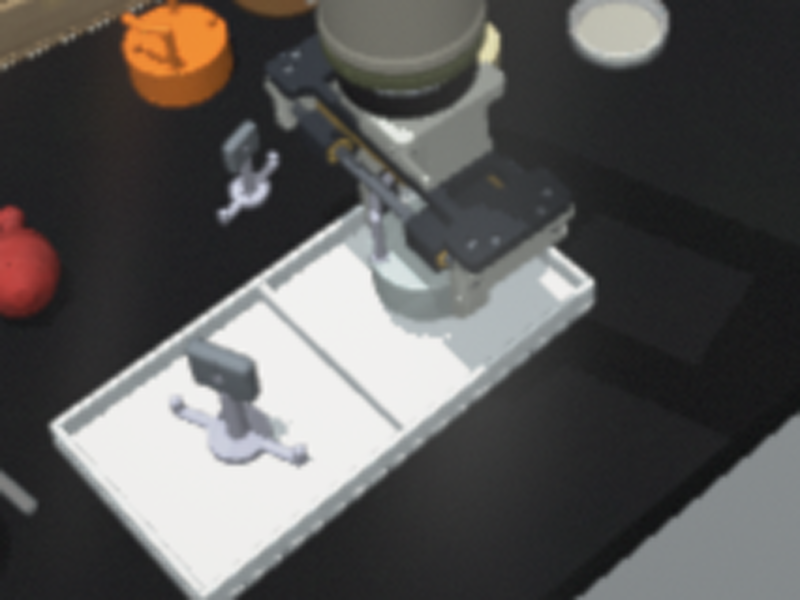

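The sinker is upright and centred over the near compartment at (420,285), and the hanger stands in the far one. I lower the last 20 mm.

move_arm(
  commands=[0,-1,6,0,0,0,0,0,7,0,0,0,0,0,4,0,0,0,0,0,2,0,0,0,0,0,0,0,0,0,0,0,0,0,0,0],
)

```text
clock: 18.35
position: [0.5483, 0.2151, 0.0286]
ee_rot: [[-0.0, 1.0, 0.0], [1.0, 0.0, 0.0], [0.0, 0.0, -1.0]]
force: [-0.1, 0.5, -2.9]
width: 0.0674
grip_force: 30.0
```

move_arm(
  commands=[0,0,1,0,0,0,0,0,0,0,0,0,0,0,0,0,0,0],
)

```text
clock: 18.65
position: [0.5483, 0.2151, 0.0276]
ee_rot: [[0.0, 1.0, 0.0], [1.0, -0.0, 0.0], [0.0, 0.0, -1.0]]
force: [0.1, 0.4, -4.0]
width: 0.0676
grip_force: 30.0
```

move_arm(
  commands=[0,0,1,0,0,0,0,0,0,0,0,0,0,0,0,0,0,0],
)

```text
clock: 18.95
position: [0.5484, 0.2151, 0.0275]
ee_rot: [[-0.0, 1.0, 0.0], [1.0, 0.0, -0.0], [-0.0, 0.0, -1.0]]
force: [-4.0, -1.2, 5.8]
width: 0.0674
grip_force: 30.0
```

move_arm(
  commands=[0,0,-0.5,0,0,0,0,0,0,0,0,0],
)

```text
clock: 19.15
position: [0.5484, 0.2151, 0.0275]
ee_rot: [[-0.0, 1.0, 0.0], [1.0, 0.0, 0.0], [0.0, 0.0, -1.0]]
force: [-3.3, -1.3, 3.5]
width: 0.0675
grip_force: 30.0
```

move_arm(
  commands=[0,0,0,0,0,0,0,0,0,0,0,0,0,0,0,0,0,0,0,0,-5,0,0,0,0,0,-15,0,0,0,0,0,-30,0,0,0,0,0,-40,0,0,0,0,0,-40,0,0,0],
  fingers=-0.75,
)

```text
clock: 19.95
position: [0.548, 0.215, 0.1594]
ee_rot: [[0.0, 1.0, 0.0], [1.0, -0.0, 0.0], [0.0, 0.0, -1.0]]
force: [0.5, 0.6, -0.3]
width: 0.0814
grip_force: 0.0
```

move_arm(
  commands=[-20,0,-10,0,0,0,-40,0,0,0,0,0,-40,0,0,0,0,0,-40,0,0,0,0,0,-40,0,0,0,0,0,-20,0,0,0,0,0,0,0,0,0,0,0,0,0,0,0,0,0],
)

```text
clock: 20.75
position: [0.5486, 0.015, 0.1682]
ee_rot: [[0.001, 1.0, 0.001], [1.0, -0.001, 0.0], [0.0, 0.001, -1.0]]
force: [-0.6, 0.6, -0.3]
width: 0.0811
grip_force: 0.0
```

Run:
```python
from h import *
a=bot.get_image('scene');print(bot.state()['clock'])
cv2.imwrite('pics/s8.png',cv2.resize(a[180:360,90:330],(800,600),interpolation=cv2.INTER_CUBIC))
```

```text
20.8
```

View pics/s8.png

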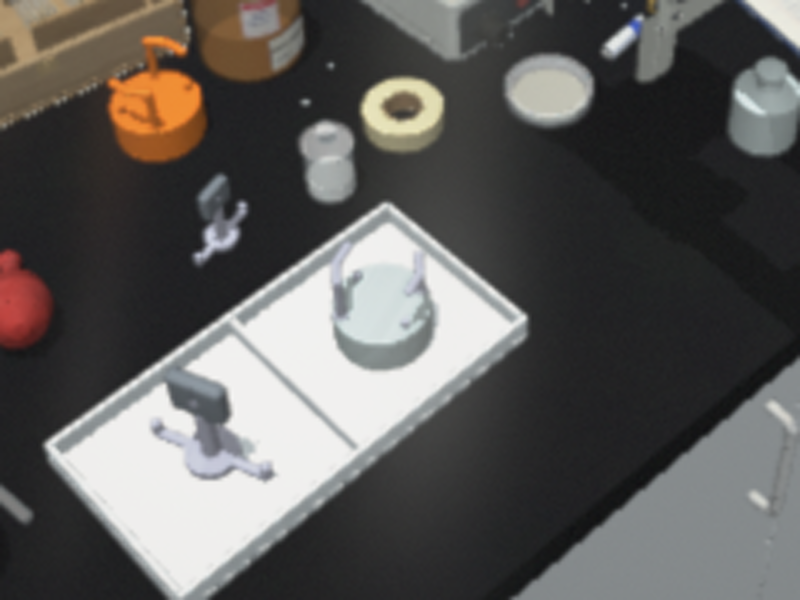

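The hanger stands at (208,455) and the sinker at (383,315), one in each compartment. The knobbed weight at (765,110) was not touched.

```bash
python3 -c "
from bench import bot
print(bot.finish_job())"
```

```text
the job is handed in; nothing more can be done
None
```

The job is handed in: the hanger was turned clear of the hooks and lifted off, and it and the sinker now stand upright in separate tray compartments; the knobbed weight was left alone, and it took about 21 s of the 61 s allowed.

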